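Press the chassis tray under the drag spring of the test stand

TASK

On the test stand, press the aluminium chassis tray down hard with closed fingertips so that its sprung bed sinks to the bottom, and keep it pressed while you slide it along its lane, under the drag spring, fully home against the end stop; only then let go and move clear. Do not pinch or lift the tray, do not pry the spring up, and leave everything else where it is.

Things in the scene. Friction and masses are not known exactly. Their poses are not given: they have to be found in the camera images.
- stand: Green enamelled test stand, fixed; base 220 (x) x 370 (y) x 20 mm. Origin: underside of the base, on the lane's centre line; z up, the tray slides to the stand's +y. In this frame (mm): guide rails' inner faces x = -42 and 42, tops z = 38; spring bridge y = 76 to 94, top z = 72; head with a chrome knob (not used) y = 105 to 191, up to z = 161.
- lane_stop (a point): middle of the end stop's face, across the lane at stand (0, 58, 38) mm; the stop's top is at z = 46
- tray: Aluminium chassis tray in the lane: plate 80 (x) x 130 (y) x 8 mm, about 0.2 kg, origin at the centre of its underside, axes as the stand's. 2 mm play to each rail. It lies on the sprung bed, top at z = 42 (34 when fully pressed). At the start its front edge is 6 to 26 mm short of the spring's nose; when home, its origin is at stand y = -7.
- tray_press (a point): middle of the plain area behind the tray's finger flange, on the top surface, at tray (0, -37, 8) mm: press here. The plain area runs from tray y = -65 to -14.5; there stands the upright flange, 60 wide (x), 5 thick, 14 mm high above the plate, against which the fingers may push towards +y.
- tray_front (a point): middle of the tray's front top edge: tray (0, 65, 8) mm; it is home when at stand y = 58 mm
- leaf_nose (a point): centre of the drag spring's rolled nose, 18 mm diameter, 54 mm wide across the lane; free at stand y = 20, z = 43 mm (underside z = 34). A tray not pressed runs into it and jams (over about 40 N would force it); pressed to within about 1 mm of the bottom it slips under easily. The leaf rises from the nose to its hinge under the bridge (y = 85, z = 58).
- bed (a joint): how far the sprung bed under the tray is pressed down, m: 0 up, 0.008 at the bottom stop. It starts to sink at about 4 N on the tray and reaches the bottom at about 14 N. It moves straight down without tilting, wherever the tray is pressed.
- leaf (a joint): lift of the drag spring, rad: 0 free (resting on its own stop), about 0.08 with the tray home under it and released; the nose presses down with about 3 N when free and 1 N more for each mm of lift.
- radio: bystander: yellow radio body 75 x 210 x 125 mm, origin at the centre of its underside
- speaker: bystander: nickel speaker frame, 100 x 100 mm flange, 36 mm high, origin at the centre of its underside
- dial_cover: bystander: clear acrylic dial cover 60 x 150 x 12 mm, origin at the centre of its underside
- driver: bystander: screwdriver lying along its own x
- knob_cap: bystander: black knob cap, 26 mm diameter, 16 mm high, standing on the stand's -x side ledge; origin at the centre of its underside
- coil_can: bystander: square aluminium coil can 22 x 22 x 24 mm standing on the stand's +x side ledge; origin at the centre of its underside
- parts_bin: bystander: grey divided parts bin 120 x 180 x 50 mm, origin at the centre of its underside
Mind the look-alikes: they are no part of the job. Several things have the shape of the tray; the one meant has the colours described above.

How it is judged:
By the outcome, as a careful person would: the job done as asked, in the order asked, and still so for the second after the job is handed in, with the robot touching nothing.
It also fails if it takes over 38 s, if anything falls off the work surface, if the arm or the gripper's body presses on something with over 40 N, if the wrist force passes 120 N, or if a joint passes its speed limit or range.

ROBOT

A 6-joint arm with a two-finger parallel gripper is mounted at the origin on the work surface. World frame = base frame: x ahead of the robot, y to its left, z up, the work surface at z = 0. Lengths are in m, angles in degrees, forces in N, time in s.
With the tool pointing down it reaches from about 0.325 to 1 m from the base axis. Payload 5.1 kg.
Tool frame: the origin (TCP) lies at the very end of the fingers, on their centre line; the grasp point (between the pads) lies 19 mm behind it (manip.hold_point_z is the z of the grasp point in the tool frame, in m); z points along the fingers, y is the line along which they close (so a half turn about z gives the same grasp; the last joint's range is limited). The gripper opens to 85 mm and grips with 20 to 120 N. Pads are 22 mm wide; open, the fingers measure 114 mm over their backs; the gripper's body (76 mm by 85 mm) begins 54 mm behind the grasp point. The pads swing forward as they close: fully open they stand 13 mm farther back than shut.
Start: joints at [61.788, 7.093, 94.555, -0, 78.352, -4.733], TCP at [0.259, 0.596, 0.231] pointing down, gripper open.
Joint ranges: [-149.61, 149.61], [-58.7, 133.49], [1.44, 155.28], [-77.14, 257.14], [18.33, 153.61], [-166.67, 166.67]. Speed limits (degrees/s): [147.25, 147.25, 180, 180, 180, 180].

INTERFACE

Orientations are given as a 3x3 rotation matrix whose columns are the frame's x, y, z axes.
In Python, from rig import manip gives the robot as it stands. The module is installed in compiled form; this text tells all that it offers. Calls block until the motion is done:
- manip.move_to(position, orientation): joint-space move of the TCP to a pose.
- manip.move_l(position, rotation=None, v=0.15, until_force=None): straight line of the TCP; rotation=None keeps the orientation; v is the mean speed in m/s. With until_force (N) it stops when the force on the tool has changed by that much, and returns True; else False.
- manip.move_j(angles): joint-space move.
- manip.command_gripper(opening, f_grip=None): finger opening in m; f_grip is the grip in N (None keeps the last); returns when the fingers have stopped.
- manip.dwell(seconds).
- manip.solve_ik(position, orientation): joint angles nearest the present ones, or None.
- manip.capture(name): name is "scene" or "top" or "wrist"; returns a dict with "pixels" (400x640x3 uint8, red, green, blue), "fovy" (degrees; the focal length in pixels is half the picture's height over the tangent of half this angle, whatever the lens; pixels are square), "cx", "cy" (the principal point, pixels), "view" (4x4, takes a point from world to camera coordinates). Camera axes: x right, y down, z forward; pixel columns grow to the right and rows downward; lengths in m; the calibration is good to about 2 mm. A picture is of the moment at which its call begins. There is no depth.
A pose or a line that the arm cannot do raises manip.PlanningError and nothing moves.
- manip.hand_in(): hands the job in; it is judged then, once.
Readings, each from a call of its own:
- manip.current_t(): time.
- manip.current_qpos(): joint angles.
- manip.current_qd(): joint speeds.
- manip.current_joint_efforts(): joint torques, N m.
- manip.current_ee_pos(): TCP position.
- manip.current_eef_rot(): TCP orientation.
- manip.current_wrist_force(): force on the tool from outside, world axes, zero at the start.
- manip.current_moment(): the same for the moment, N m.
- manip.current_grip_width(): finger opening in m.
- manip.current_finger_force(): force on a finger pad.
Only numpy, scipy, OpenCV 4.12 (cv2) and the standard library are available. Lean on these libraries where they do the work, as an engineer would, in place of code of your own. Each camera call takes 0.05 s, during which the arm holds its last target. There are 200 camera calls.

## Working session

There is one attempt and no reset: what is moved stays moved. The work goes in short steps, each a Python script; the robot and the scene stay as the last script left them, time stands still between calls to the robot, and variables do not carry over. Pictures are saved under pics/ and viewed, at most 10 in all, crops included, and the job is handed in when it is done.

```bash
mkdir -p pics; cat > h.py <<'E'
import numpy as np, cv2, pickle
from rig import manip
def cap(n,f):
    c=manip.capture(n); pickle.dump({k:np.array(c[k]) for k in c},open(f'pics/{f}.pkl','wb')); cv2.imwrite(f'pics/{f}.png',cv2.cvtColor(c['pixels'],cv2.COLOR_RGB2BGR)); return c
def load(f): return pickle.load(open(f'pics/{f}.pkl','rb'))
def ray(c,u,v):
    f=200/np.tan(np.radians(float(c['fovy']))/2); V=c['view']
    d=V[:3,:3].T@np.array([(u-c['cx'])/f,(v-c['cy'])/f,1]); return -V[:3,:3].T@V[:3,3],d
def onz(c,u,v,z):
    o,d=ray(c,u,v); return o+d*(z-o[2])/d[2]
def proj(c,p):
    f=200/np.tan(np.radians(float(c['fovy']))/2); q=c['view'][:3,:3]@np.array(p)+c['view'][:3,3]
    return q[:2]/q[2]*f+[c['cx'],c['cy']]
E
python3 - <<'E'
from h import *
a=cap('scene','s0');b=cap('top','t0')
for c in(a,b): print(c['fovy'],c['cx'],c['cy'],ray(c,320,200)); 
print(manip.current_t())
E
```

```text
54.796257000552046 312.449314264719 198.24323986636776 (array([ 1.21058462, -0.6339594 ,  0.73292302]), array([-0.57871545,  0.57218666, -0.58145893]))
53.851825145979106 318.52771588574956 197.59384921632966 (array([ 0.42868197, -0.01351007,  1.21934029]), array([ 0.08017489,  0.0095108 , -0.99676118]))
0.1
```

View pics/t0.png

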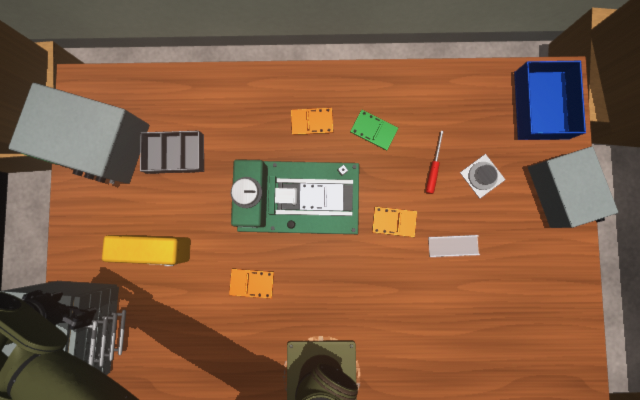

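View pics/s0.png

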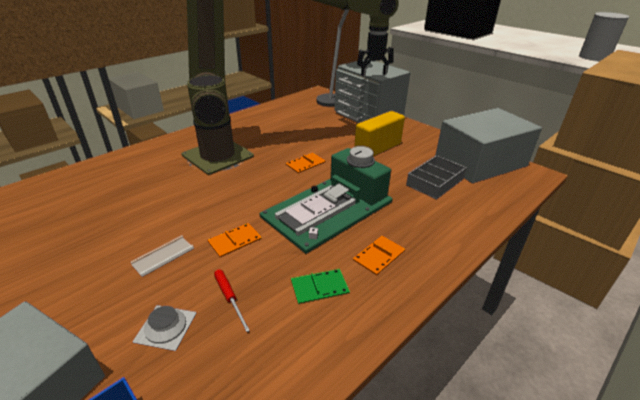

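Overview: the stand is at top (295,198), with its head and knob on the left (+y). Tray candidates in top view: the aluminium one in the lane (322,196), orange ones (312,121), (395,222) and (252,284), and a green one (375,130). Only the aluminium one in the stand's lane fits the description. I'll confirm it in an enlarged crop.

```bash
python3 - <<'E'
from h import *
i=cv2.imread('pics/t0.png')[150:245,225:370]
cv2.imwrite('pics/t0c.png',cv2.resize(i,None,fx=5.5,fy=5.5,interpolation=cv2.INTER_CUBIC))
c=load('t0')
for z,u,v in((.02,359,163),(.02,358,234),(.02,232,160),(.038,353,181),(.038,353,214)):print(onz(c,u,v,z))
E
```

```text
[ 0.63815935 -0.12307013  0.02      ]
[ 0.42071509 -0.11623449  0.02      ]
[0.65190839 0.26895317 0.02      ]
[ 0.5802656  -0.10237573  0.038     ]
[ 0.48064334 -0.10076049  0.038     ]
```

View pics/t0c.png

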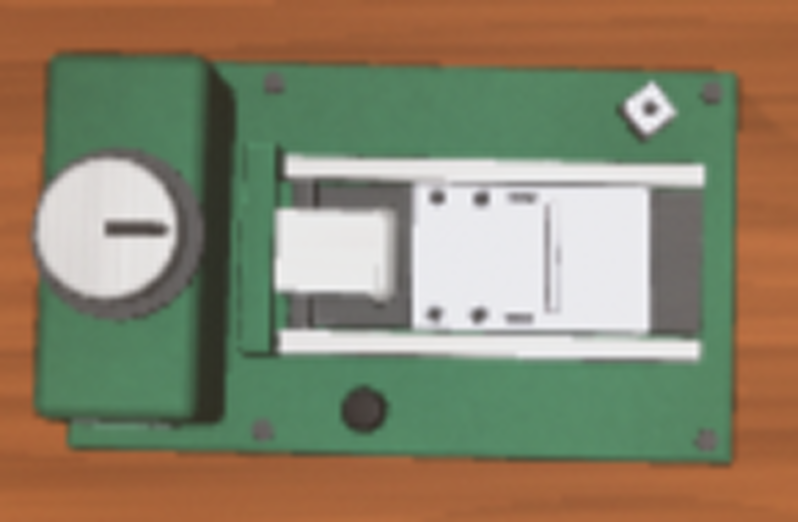

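The crop confirms the aluminium tray in the lane: front edge at x≈413, flange at x≈552 and rear edge at x≈650 (crop pixels). The nose of the leaf is just left of its front edge.

```bash
python3 - <<'E'
from h import *
c=load('t0')
def P(x,y,z): return onz(c,(x+.5)/5.5-.5+225,(y+.5)/5.5-.5+150,z)
for n,x,y,z in(('baseR+',737,73,.02),('baseR-',732,463,.02),('rail+ out rear',704,176,.038),('rail- out rear',700,350,.038),('rail+ front',285,166,.038),('rail- front',278,340,.038),('tr r+',650,188,.042),('tr r-',648,331,.042),('tr f+',413,183,.042),('tr f-',413,328,.042),('fl+',550,202,.056),('fl-',550,312,.056),('nose',395,212,.05),('nose',393,292,.05)):print(n,P(x,y,z)[:2].round(4))
R=manip.current_eef_rot();print(R)
manip.command_gripper(0.0)
yaw=np.radians(-1.5)
s,k=np.sin(yaw),np.cos(yaw)
for a in(0,90,-90,180):
    t=np.radians(a-1.5); Rr=np.array([[np.cos(t),np.sin(t),0],[np.sin(t),-np.cos(t),0],[0,0,-1]])
    print(a,manip.solve_ik([.53,-.03,.2],Rr))
E
```

```text
baseR+ [ 0.6386 -0.1218]
baseR- [ 0.4214 -0.1153]
rail+ out rear [ 0.5785 -0.1011]
rail- out rear [ 0.483  -0.0974]
rail+ front [0.5864 0.1292]
rail- front [0.4906 0.133 ]
tr r+ [ 0.5717 -0.0712]
tr r- [ 0.4934 -0.069 ]
tr f+ [0.5758 0.0585]
tr f- [0.4962 0.0588]
fl+ [ 0.5629 -0.0164]
fl- [ 0.5034 -0.0158]
nose [0.559  0.0679]
nose [0.5154 0.0691]
[[-9.17218052e-01  3.98384452e-01 -9.34729762e-04]
 [ 3.98385508e-01  9.17216491e-01 -1.70148727e-03]
 [ 1.79503480e-04 -1.93301763e-03 -9.99998116e-01]]
0 [-9.03475637e+00 -6.86125985e+00  1.11587724e+02 -2.54444375e-14
  7.52735363e+01  8.24652436e+01]
90 [-9.03475637e+00 -6.86125985e+00  1.11587724e+02 -2.54444375e-14
  7.52735363e+01 -7.53475637e+00]
-90 None
180 [-9.03475637e+00 -6.86125985e+00  1.11587724e+02 -2.54444375e-14
  7.52735363e+01 -9.75347564e+01]
```

Measured tray is 79 x 129 mm (expected 80 x 130) and the flange is 60 mm, so the scale is good. Stand yaw is about -1.85°. I'll move above the tray for a closer wrist view.

```bash
cat >> h.py <<'E'
yaw=np.radians(-1.85); X=np.array([np.cos(yaw),np.sin(yaw),0]); Y=np.array([-np.sin(yaw),np.cos(yaw),0]); RT=np.array([Y,X,[0,0,-1]]).T
E
python3 - <<'E'
from h import *
manip.move_to([.5325,-.035,.20],RT)
c=cap('wrist','w0');print(c['fovy'],ray(c,320,200),manip.current_t(),manip.current_ee_pos(),manip.current_wrist_force(),np.linalg.det(RT))
for p in([.5717,-.0712,.042],[.4934,-.069,.042],[.5758,.0585,.042]):print(proj(c,p))
E
```

```text
62.757572179159254 (array([0.53491494, 0.0441674 , 0.34376054]), array([-0.00831836, -0.30553345, -0.95215503])) 3.3583 [ 0.53264875 -0.03430104  0.20004944] [-0.18263304  0.00081308 -0.05108675] 1.0000000000000002
[360.66602391 216.786324  ]
[280.97124336 216.96460331]
[366.66605797  75.54855258]
```

View pics/w0.png

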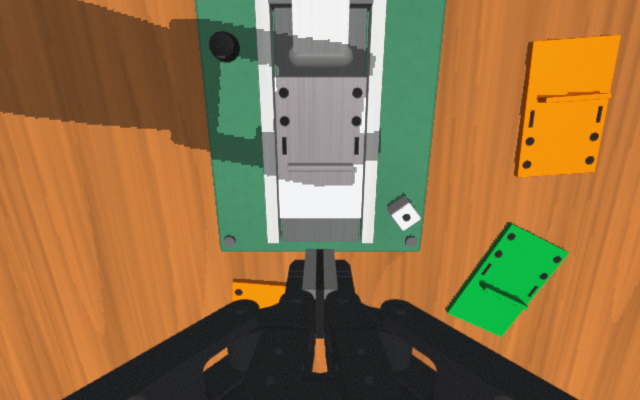

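The wrist view shows the tray's rear edge at row 218, front edge at row 76 and flange at (321,167). The nose is just ahead at (321,55). The reprojected top-view corners match to within 2 px.

```bash
python3 - <<'E'
from h import *
c=load('w0')
for n,u,v,z in(('r-',280,218,.042),('r+',362,218,.042),('f-',276,76,.042),('f+',367,76,.042),('flB-',289,171,.042),('flB+',355,171,.042),('nose',321,66,.043),('railRi',363,242,.038),('railLi',279,242,.038),('railLo',267,242,.038),('railRo',374,242,.038)):
    p=onz(c,u,v,z);print(n,p[:2].round(4),'along Y %.4f X %.4f'%(p@Y,p@X))
E
```

```text
r- [ 0.4924 -0.0701] along Y -0.0541 X 0.4944
r+ [ 0.573  -0.0725] along Y -0.0540 X 0.5751
f- [0.4978 0.0605] along Y 0.0766 X 0.4956
f+ [0.5761 0.0581] along Y 0.0767 X 0.5739
flB- [ 0.504  -0.0232] along Y -0.0069 X 0.5045
flB+ [ 0.566  -0.0251] along Y -0.0068 X 0.5665
nose [0.5368 0.0672] along Y 0.0845 X 0.5343
railRi [ 0.5748 -0.1003] along Y -0.0817 X 0.5777
railLi [ 0.489  -0.0977] along Y -0.0819 X 0.4919
railLo [ 0.4767 -0.0974] along Y -0.0819 X 0.4796
railRo [ 0.586  -0.1007] along Y -0.0817 X 0.5890
```

```bash
python3 - <<'E'
from h import *
b=X*.5346+Y*(-.020)
manip.move_l(b+[0,0,.06])
print(manip.current_grip_width(),manip.current_wrist_force())
print(manip.move_l(b+[0,0,.026],v=.02,until_force=28))
for _ in range(2):
    print(manip.current_t(),manip.current_ee_pos(),manip.current_wrist_force()); manip.dwell(.15)
E
```

```text
0.00012273044701266903 [ 7.10525857e-04 -3.66720934e-02  1.30986158e+00]
True
5.725 [ 0.53372481 -0.03724885  0.03481688] [-5.42441782  1.01998647 11.37919334]
5.875 [ 0.53373272 -0.03726107  0.03506684] [-5.18212616 -0.64594779 10.80356546]
```

```bash
python3 - <<'E'
from h import *
b=X*.5346+Y*(-.020)
z=.034
while True:
    manip.move_l(b+[0,0,z],v=.02); manip.dwell(.1)
    f=manip.current_wrist_force(); print(z,manip.current_ee_pos().round(5),f.round(1),round(manip.current_t(),2))
    if f[2]>28 or z<.028: break
    z-=.001
E
```

```text
0.034 [ 0.53372 -0.03727  0.03544] [-5.9  0.7 11.2] 6.38
0.033 [ 0.53375 -0.03726  0.03458] [-5.9  0.7 11.9] 6.72
0.032 [ 0.53375 -0.03727  0.03397] [-7.6  0.7 14.9] 7.08
0.031 [ 0.53383 -0.03726  0.03393] [-10.8   1.3  21.9] 7.42
0.03 [ 0.53387 -0.03727  0.03387] [-15.2   1.7  26.9] 7.78
0.028999999999999998 [ 0.53393 -0.03728  0.03385] [-16.3   1.8  32.7] 8.12
```

The bed bottoms at z≈0.034, as expected, with about 33 N on it. Now I'll slide in short segments while watching the force.

```bash
python3 - <<'E'
from h import *
z=.0285; y=-.020
while y<.060:
    y+=.008
    manip.move_l(X*.5346+Y*y+[0,0,z],v=.03)
    f=manip.current_wrist_force(); p=np.array(manip.current_ee_pos())
    print('cmd %.4f act Y %.4f X %.4f z %.4f'%(y,p@Y,p@X,p[2]),f.round(1),round(manip.current_t(),2))
    if f[2]<22: z-=.001
    if f[2]>45: z+=.001
    if f@Y<-26: break
c=cap('wrist','w1')
E
```

```text
cmd -0.0120 act Y -0.0160 X 0.5373 z 0.0339 [-10.8 -13.6  27.1] 8.54
cmd -0.0040 act Y -0.0086 X 0.5388 z 0.0339 [ -5.5 -15.4  20.9] 8.96
cmd 0.0040 act Y -0.0026 X 0.5392 z 0.0339 [ -8.4 -23.6  25.7] 9.38
cmd 0.0120 act Y 0.0052 X 0.5392 z 0.0339 [ -7.6 -23.9  26.8] 9.79
cmd 0.0200 act Y 0.0132 X 0.5392 z 0.0339 [ -8.6 -25.2  27.7] 10.21
cmd 0.0280 act Y 0.0213 X 0.5392 z 0.0339 [ -8.6 -25.5  27.8] 10.62
cmd 0.0360 act Y 0.0294 X 0.5392 z 0.0339 [ -8.5 -24.8  27.6] 11.04
cmd 0.0440 act Y 0.0375 X 0.5391 z 0.0339 [ -7.9 -25.6  27.9] 11.46
cmd 0.0520 act Y 0.0411 X 0.5392 z 0.0339 [ -9.8 -43.7  28.6] 11.88
```

View pics/w1.png

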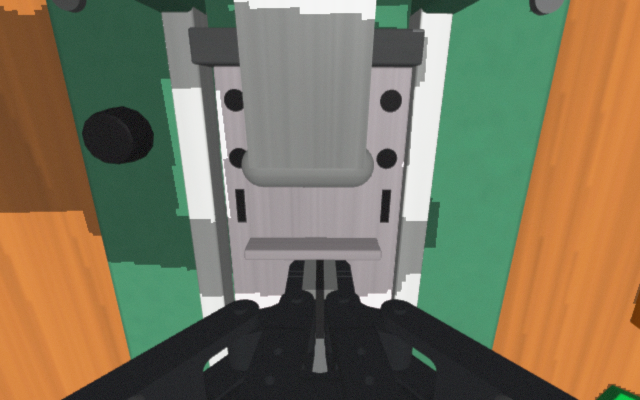

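The tray's front edge is at the stop (row 66), with the nose on top of the plate. The push force jumped from 25 to 44 N while the motion stalled. I'll verify with one further nudge, relax the push while still pressing, then lift.

```bash
python3 - <<'E'
from h import *
c=load('w1')
for n,u,v,z in(('front',320,66,.034),('stop top edge',320,66,.046),('nose',310,187,.043)): print(n,onz(c,u,v,z)@Y)
z=.0285
def st(n):
    f=np.array(manip.current_wrist_force()); p=np.array(manip.current_ee_pos())
    print(n,'Y %.4f X %.4f z %.4f'%(p@Y,p@X,p[2]),f.round(1),round(manip.current_t(),2))
manip.move_l(X*.5346+Y*.054+[0,0,z],v=.02); manip.dwell(.2); st('nudge')
manip.move_l(X*.537+Y*.045+[0,0,z],v=.02); manip.dwell(.2); st('relax')
E
```

```text
front 0.1305682259027621
stop top edge 0.12990710820662146
nose 0.08268991774969565
nudge Y 0.0412 X 0.5392 z 0.0340 [ -7.3 -50.   22. ] 12.38
relax Y 0.0410 X 0.5392 z 0.0339 [-14.  -15.   29.4] 13.2
```

```bash
python3 - <<'E'
from h import *
def st(n):
    f=np.array(manip.current_wrist_force()); p=np.array(manip.current_ee_pos())
    print(n,'Y %.4f X %.4f z %.4f'%(p@Y,p@X,p[2]),f.round(1),round(manip.current_t(),2))
manip.move_l(X*.539+Y*.0435+[0,0,.031],v=.02); st('a')
manip.move_l(X*.539+Y*.0415+[0,0,.038],v=.02); st('b')
manip.move_l(X*.539+Y*.0405+[0,0,.052],v=.03); st('c')
manip.move_l(X*.539+Y*.037+[0,0,.075],v=.05); st('d')
manip.move_l(X*.539-Y*.030+[0,0,.20],v=.15); st('e')
c=cap('wrist','w2')
E
```

```text
a Y 0.0409 X 0.5392 z 0.0339 [-11.5  -9.5  19.3] 13.53
b Y 0.0409 X 0.5391 z 0.0381 [-1.7 -4.9  2.8] 14.04
c Y 0.0409 X 0.5392 z 0.0523 [ 0.6  0.5 -0. ] 14.66
d Y 0.0370 X 0.5391 z 0.0753 [-0.5  0.  -0.6] 15.28
e Y -0.0297 X 0.5383 z 0.1987 [-0.   0.  -0.9] 16.37
```

View pics/w2.png

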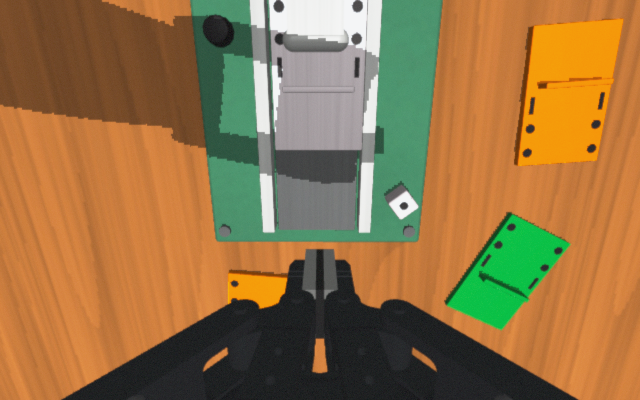

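The tray is under the nose with its rear edge at row 151, and the cap and can are undisturbed. I'll check the rear position, which should be 0.130 behind the stop at 0.1306, and then hand in.

```bash
python3 - <<'E'
from h import *
c=load('w2'); y=[onz(c,u,151,z)@Y for u,z in((278,.042),(358,.042),(318,.040))]; print(y)
if abs(y[2]-.0006)<.003: manip.hand_in(); print('handed in',manip.current_t())
E
```

```text
[np.float64(-0.00030027939366938613), np.float64(-0.00016112669676409698), np.float64(-0.0005569565807247648)]
the job is handed in; nothing more can be done
the job is handed in; nothing more can be done
```

The tray was pressed to the bottom, slid under the drag spring and pushed home against the end stop, then released with the arm clear; after release its rear edge measured within about 1 mm of the home position, and the job was handed in at about 16.4 s.

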